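# Flag the freshly glued candle holder as wet

## Task

The candle holder with the three tealights has just been glued, so turn the status flag in front of its bay on the drying rack over from green to red: push it up and over its hinge with the fingertips, gently and under control all the way, until it lies fully flat on the bay side, and leave it there. Do not pinch it or push hard, lift and carry nothing, leave the other two flags green, and do not disturb the pieces in the bays or the glue gun.

Things in the scene. Friction and masses are not known exactly. Their poses are not given: they have to be found in the camera images.
- rack: Fixed drying rack: plywood board 280 (its x) x 600 (its y) x 12 mm with three bays side by side; origin at the centre of its underside, on the table. +x points away from the robot (yaw up to 0.15 rad), +y to the left, z up. Dividers and back edge rise 16 mm over the board at x > -15 mm. Along the robot-side edge runs the hinge rod of three flags, at x = -95 mm, z = 75 mm.
- candle_holder_mid (a point): Centre, 20 mm above its foot, of the freshly glued candle holder: dark driftwood about 60 x 165 x 52 mm high with three tealights in a row on it, brown balls at its ends. It is loose and stands in one of the three bays, its length along the bay's width.
- house_mid (a point): Centre, 35 mm up, of a loose little wooden house with a yellow roof, 76 x 82 mm, 77 mm high, in another bay.
- pencil_cup_mid (a point): Centre, 37 mm up, of a loose blue pencil cup, 72 mm across, 75 mm high, in another bay.
- glue_gun_mid (a point): Middle of the barrel, 15 mm up, of the loose black glue gun that lies on a grey mat left of the rack, about 190 x 125 mm and 30 mm high.
- flag_left (a joint): Angle (rad) of the left (+y) bay's status flag. 0: lies level towards the robot, green face (white ring) up; 1.57: stands up; 3.14, the stop: lies level away from the robot, towards the bay, red face (white bar) up. Stiff friction hinge (0.022 N m; flag 20 to 40 g): stays at any angle where it is left. Starts at 0 to 0.2.
- hinge_left (a point): On the axis of the 6 mm hinge rod (along the rack's y, 75 mm over the table), mid-width of the left (+y) flag. 24 mm before and behind the rod run two stop rods, 8 mm thick, centred 69 mm over the table, on which flags lie. Brackets that carry the rods (3 mm plates, 64 mm long in x, top 76 mm up) stand half-way between flags and at both ends.
- edge_left (a point): Middle of the free edge of the left (+y) flag; moves with it. The flag is a plate 56 mm wide (along the rod), 4 mm thick, reaching 70 mm from the hinge axis, its free edge a white 7 mm bead. While it lies towards the robot its outer 40 mm are free below, down to the table or board: room for a tilted fingertip.
- bay_left (a point): Centre of the left (+y) bay on the board's top (12 mm over the table), 165 mm behind (rack +x) that bay's hinge; the piece in the bay stands within 25 mm of it.
- flag_middle (a joint): Angle (rad) of the middle bay's status flag. 0: lies level towards the robot, green face (white ring) up; 1.57: stands up; 3.14, the stop: lies level away from the robot, towards the bay, red face (white bar) up. Stiff friction hinge (0.022 N m; flag 20 to 40 g): stays at any angle where it is left. Starts at 0 to 0.2.
- hinge_middle (a point): On the axis of the 6 mm hinge rod (along the rack's y, 75 mm over the table), mid-width of the middle flag. 24 mm before and behind the rod run two stop rods, 8 mm thick, centred 69 mm over the table, on which flags lie. Brackets that carry the rods (3 mm plates, 64 mm long in x, top 76 mm up) stand half-way between flags and at both ends.
- edge_middle (a point): Middle of the free edge of the middle flag; moves with it. The flag is a plate 56 mm wide (along the rod), 4 mm thick, reaching 70 mm from the hinge axis, its free edge a white 7 mm bead. While it lies towards the robot its outer 40 mm are free below, down to the table or board: room for a tilted fingertip.
- bay_middle (a point): Centre of the middle bay on the board's top (12 mm over the table), 165 mm behind (rack +x) that bay's hinge; the piece in the bay stands within 25 mm of it.
- flag_right (a joint): Angle (rad) of the right (-y) bay's status flag. 0: lies level towards the robot, green face (white ring) up; 1.57: stands up; 3.14, the stop: lies level away from the robot, towards the bay, red face (white bar) up. Stiff friction hinge (0.022 N m; flag 20 to 40 g): stays at any angle where it is left. Starts at 0 to 0.2.
- hinge_right (a point): On the axis of the 6 mm hinge rod (along the rack's y, 75 mm over the table), mid-width of the right (-y) flag. 24 mm before and behind the rod run two stop rods, 8 mm thick, centred 69 mm over the table, on which flags lie. Brackets that carry the rods (3 mm plates, 64 mm long in x, top 76 mm up) stand half-way between flags and at both ends.
- edge_right (a point): Middle of the free edge of the right (-y) flag; moves with it. The flag is a plate 56 mm wide (along the rod), 4 mm thick, reaching 70 mm from the hinge axis, its free edge a white 7 mm bead. While it lies towards the robot its outer 40 mm are free below, down to the table or board: room for a tilted fingertip.
- bay_right (a point): Centre of the right (-y) bay on the board's top (12 mm over the table), 165 mm behind (rack +x) that bay's hinge; the piece in the bay stands within 25 mm of it.

How it is judged (in metres and radians):
At the end, for the whole second after the job is handed in: The flag of the candle holder's bay lies red side up within 0.1 rad (6 degrees) of flat on the bay side, at rest; the other two flags still lie green side up (under 0.35 rad); the three pieces and the glue gun are within 12 mm of where they started (((horizontal distance between candle_holder_mid and bay_left below 0.05 m and value of joint flag_left above 3.04 rad and velocity of joint flag_left between -0.05 and 0.05 rad/s and value of joint each of flag_middle, flag_right below 0.35 rad) or (horizontal distance between candle_holder_mid and bay_middle below 0.05 m and value of joint flag_middle above 3.04 rad and velocity of joint flag_middle between -0.05 and 0.05 rad/s and value of joint each of flag_left, flag_right below 0.35 rad) or (horizontal distance between candle_holder_mid and bay_right below 0.05 m and value of joint flag_right above 3.04 rad and velocity of joint flag_right between -0.05 and 0.05 rad/s and value of joint each of flag_left, flag_middle below 0.35 rad)) and distance of each of candle_holder_mid, house_mid, pencil_cup_mid, glue_gun_mid from where it was at the start of the episode below 0.012 m); the robot touches nothing.
It fails at once if a piece in the bays or the glue gun is shoved, lifted or carried (more than 12 mm) (distance of any of candle_holder_mid, house_mid, pencil_cup_mid, glue_gun_mid from where it was at the start of the episode above 0.012 m).
It fails at once if a flag or the rack is pinched or pushed hard (over 20 N) (contact force between the fingers and rack above 20 N).
It fails at once if a flag is flung or let slam (over 6 rad/s) (velocity of joint any of flag_left, flag_middle, flag_right above 6 rad/s).
It fails at once if a flag of a bay without the candle holder is turned (past 0.5 rad) ((value of joint flag_left above 0.5 rad and not (horizontal distance between candle_holder_mid and bay_left below 0.05 m)) or (value of joint flag_middle above 0.5 rad and not (horizontal distance between candle_holder_mid and bay_middle below 0.05 m)) or (value of joint flag_right above 0.5 rad and not (horizontal distance between candle_holder_mid and bay_right below 0.05 m))).
It also fails if it takes over 38 s, if anything falls off the work surface, if the arm or the gripper's body presses on something with over 40 N, if the wrist force passes 120 N, or if a joint passes its speed limit or range.

## Robot

A 6-joint arm with a two-finger parallel gripper is mounted at the origin on the work surface. World frame = base frame: x ahead of the robot, y to its left, z up, the work surface at z = 0. Lengths are in m, angles in degrees, forces in N, time in s.
With the tool pointing down it reaches from about 0.4 to 0.825 m from the base axis. Payload 7 kg.
Tool frame: the origin (TCP) lies midway between the tips of the shut fingers; the grasp point (between the pads) lies 19 mm behind it; z points along the fingers, y is the line along which they close (so a half turn about z gives the same grasp; the last joint's range is limited). The gripper opens to 88 mm and grips with 3 to 60 N. Pads are 19 mm wide; open, the fingers measure 130 mm over their backs; the gripper's body (78 mm by 193 mm) begins 47 mm behind the grasp point.
Start: joints at [-59.696, 20.546, 0.682, 0, -70.136, -16.507], TCP at [0.161, -0.656, 0.227] pointing down, gripper open.
Joint ranges: [-176.03, 176.03], [-82.01, 121.73], [-58.28, 71.71], [-173.87, 95.51], [-174.79, -0.11], [-173.66, 173.66]. Speed limits (degrees/s): [136.94, 136.94, 172.46, 180, 180, 180].

## Interface

Orientations are given as [roll, pitch, yaw] about the fixed x, y, z axes, in that order (R = Rz(yaw) Ry(pitch) Rx(roll)).
In Python, from plant import r, eyes, workorder gives the robot as it stands.
- The arm moves only by the tool step_arm, never from a script. Its argument "plan" is a list of rows, each a list of 5 numbers: the shift along the tool's x, y, z each as a share of 25 cm, from -1 to 1, then the turn about the tool's z as a share of 60 degrees, from -1 to 1, then the finger opening in mm, from 0 to 87.6. In form: [[x, y, z, turn, jaw], ...]. A call has 1 to 12 rows; each row is the pose to reach, as a shift and turn from the pose commanded when the call began, along the tool's axes at that moment; what a row does not reach only later rows make up. A row lasts 1/12 s, in which the tool goes at most 41.7 mm and 7.16 degrees, less where a joint would pass 70% of its speed; a pose out of reach is approached as far as the arm can. A call with a number of a shift or a turn outside -1 to 1 is refused whole. A call with a gripper value outside its range is refused whole. The fingers move at their own pace and stop on an object; "newtons" is the grip in N (left out, the last holds). Time passes only in rows, so rows that repeat a pose let the fingers close. It gives the time, the measured TCP pose, the force, the opening and the grip force at its end, in the units of the state.
- r.get_state(): the state, without advancing time (a new reading comes with each control period).
- eyes.capture(name): name is "side" or "top"; returns the picture (420x560x3 uint8, red, green, blue); there is no depth.
- eyes.camera_model(name): a dict with "fov_y" (degrees; the focal length in pixels is half the picture's height over the tangent of half this angle, whatever the lens; pixels are square), "cx", "cy" (the principal point, pixels), "world_to_cam" (4x4, takes a point from world to camera coordinates). Camera axes: x right, y up, looking along -z (the intrinsics and any distortion apply to the point x, -y, -z); pixel columns grow to the right and rows downward; lengths in m; the calibration is good to about 2 mm. A picture is of the moment at which its call begins. camera_model takes no time and is no camera call.
- workorder.close_job(): hands the job in; it is judged then, once.
The state is a dict: "time_s": time; "joints": joint angles; "qd": joint speeds; "joint_torque": joint torques, N m; "tcp_pos": TCP position; "eef_rot": TCP orientation; "contact_force": force on the tool from outside, world axes, zero at the start; "moment": the same for the moment, N m; "gripper_width": finger opening in m; "gripper_force": force on a finger pad.
Only numpy, scipy, OpenCV 4.12 (cv2) and the standard library are available. Lean on these libraries where they do the work, as an engineer would, in place of code of your own. Each camera call takes 0.05 s, during which the arm holds its last target. There are 200 camera calls.

## Working session

There is one attempt and no reset: what is moved stays moved. The work goes in short steps, Python scripts to look and compute and a tool call to move; the robot and the scene stay as the last step left them, time stands still between calls to the robot, and variables do not carry over. Pictures are saved under pics/ and viewed, at most 10 in all, crops included, and the job is handed in when it is done.

Besides the shell and the picture viewer there is one more tool, called after "Call:" as a command line: name --pt "numbers of a row" for each row, then --argument value for the rest. step_arm: Moves the arm, as the interface text tells. Its arguments: {"type":"object","properties":{"plan":{"type":"array"},"newtons":{"type":"number"}},"required":["plan"]}

```bash
mkdir -p pics; python3 - <<'E'
from plant import r,eyes
import cv2
for n in("side","top"):
    im=eyes.capture(n);cv2.imwrite(f"pics/{n}0.png",im[:,:,::-1]);print(n,eyes.camera_model(n))
print(r.get_state())
E
```

```text
side {'fov_y': 48.053929246228805, 'cx': 274.2978800209616, 'cy': 214.66750250857285, 'world_to_cam': array([[-0.89901761, -0.43789072, -0.00436495,  0.63788108],
       [ 0.29773163, -0.61851073,  0.7271866 , -0.1469205 ],
       [-0.32112803,  0.65245398,  0.68642596, -1.28567991],
       [ 0.        ,  0.        ,  0.        ,  1.        ]])}
top {'fov_y': 52.958283070184535, 'cx': 280.91174904432154, 'cy': 208.87117180362145, 'world_to_cam': array([[-0.02267376, -0.99953264, -0.02050355,  0.17376389],
       [ 0.98773892, -0.0255654 ,  0.15400727, -0.61954163],
       [-0.15445948, -0.01676023,  0.98785696, -1.13555926],
       [ 0.        ,  0.        ,  0.        ,  1.        ]])}
{'time_s': 0.1, 'joints': array([-5.96962104e+01,  2.05881412e+01,  6.41768237e-01, -1.70293031e-02,
       -7.01360508e+01, -1.65078896e+01]), 'qd': array([-0.05428127, -0.1035434 ,  0.16982606,  0.06505583,  0.06361099,
        0.03405675]), 'joint_torque': array([-1.82199481e-03, -5.84165061e+01,  2.93750829e+01,  7.01551750e+00,
        1.01748412e-02, -5.50478660e-05]), 'tcp_pos': array([ 0.16085259, -0.65512953,  0.22573031]), 'eef_rot': array([ 1.79916424e+02, -8.07279779e-03, -1.66209892e+02]), 'contact_force': array([-0.32801716,  0.03228628, -0.0984492 ]), 'moment': array([-0.00907868,  0.00925645, -0.01445254]), 'gripper_force': 0.0, 'gripper_width': 0.08747597054283188}
```

View pics/top0.png

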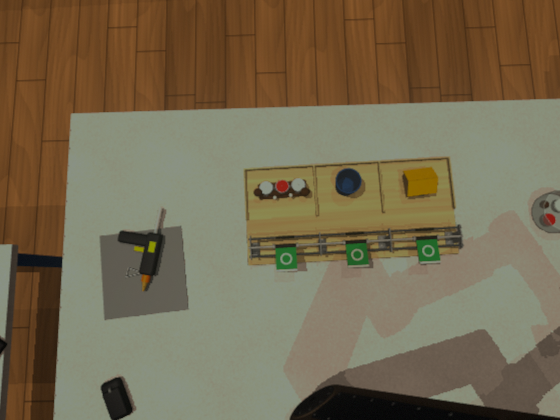

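View pics/side0.png

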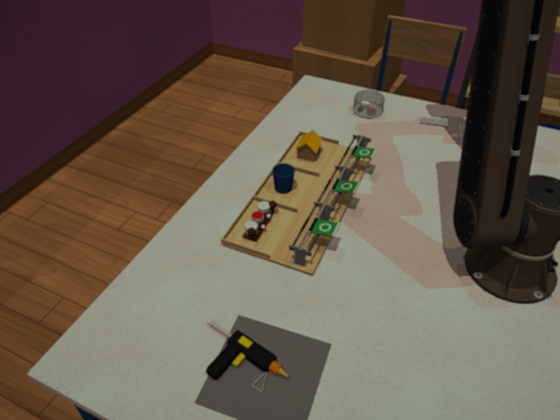

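The candle holder is in the left (+y) bay: at about (282,187) in the top view, with its flag at (286,259). In the side view that flag is at (324,228). Next I'll take crops for accurate pixels.

```bash
python3 - <<'E'
import cv2
t=cv2.imread("pics/top0.png")[150:280,235:475];s=cv2.imread("pics/side0.png")[125:275,215:385]
cv2.imwrite("pics/c1.png",cv2.resize(t,None,fx=3.3,fy=3.3,interpolation=cv2.INTER_CUBIC))
cv2.imwrite("pics/c2.png",cv2.resize(s,None,fx=4,fy=4,interpolation=cv2.INTER_CUBIC))
E
```

```text
(no output)
```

View pics/c1.png

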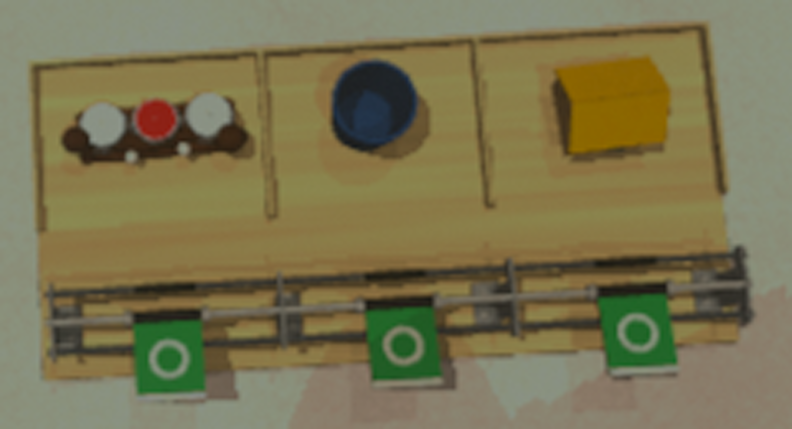

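View pics/c2.png

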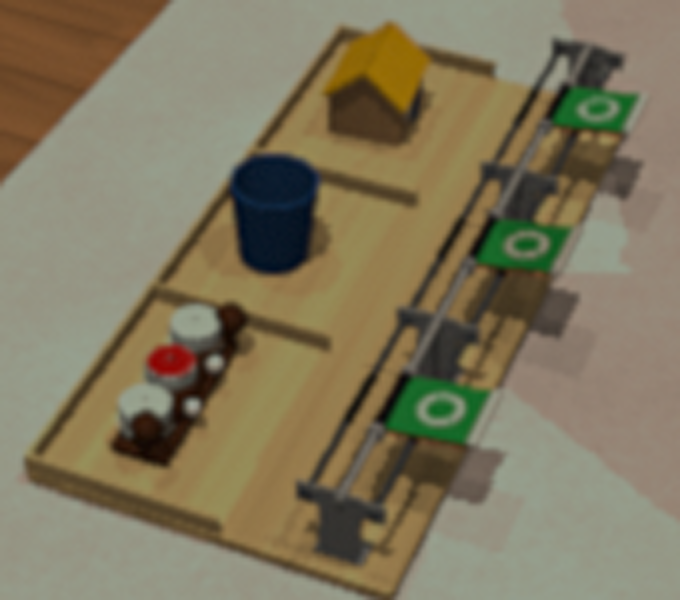

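The crops show the left flag's ring at (169,359) in c1 and (440,409) in c2. Its bead midpoint is at about (171,396) and (488,417).

```bash
cat > h.py <<'E'
import numpy as np,cv2
from plant import eyes
def P(n,h=420):
    m=eyes.camera_model(n);f=h/2/np.tan(np.radians(m["fov_y"]/2))
    return np.array([[f,0,m["cx"]],[0,f,m["cy"]],[0,0,1]])@np.diag([1,-1,-1])@m["world_to_cam"][:3]
def tri(a,b):
    X=cv2.triangulatePoints(P("top"),P("side"),np.float64(a),np.float64(b)).ravel();X=X[:3]/X[3]
    e=[np.linalg.norm((lambda q:q[:2]/q[2])(P(n)@np.r_[X,1])-u) for n,u in(("top",a),("side",b))]
    return X.round(4),np.round(e,2)
def onz(n,u,z):
    p=P(n);A=np.c_[p[:,0],p[:,1],-np.array([u[0],u[1],1])]
    return np.linalg.solve(A,-(p[:,2]*z+p[:,3]))[:2].round(4)
E
python3 - <<'E'
from h import *
c1=lambda x,y:(235+(x+.5)/3.3-.5,150+(y+.5)/3.3-.5); c2=lambda x,y:(215+(x+.5)/4-.5,125+(y+.5)/4-.5)
for k,a,b in [("ringL",(169,359),(440,409)),("ringM",(404,345),(526,244)),("ringR",(638,333),(598,107)),("beadL",(171,396),(488,417)),("beadR",(641,372),(639,112))]: print(k,tri(c1(*a),c2(*b)))
print("rod",onz("top",c1(52,323),.075),onz("top",c1(167,316),.075),onz("top",c1(745,286),.075))
print("board",onz("top",c1(42,378),.012),onz("top",c1(740,341),.012))
E
```

```text
ringL (array([0.4838, 0.148 , 0.0839]), array([0.13, 0.1 ]))
ringM (array([ 0.4903, -0.0427,  0.0848]), array([0.01, 0.01]))
ringR (array([ 0.4956, -0.231 ,  0.0865]), array([0.09, 0.06]))
beadL (array([0.4519, 0.1465, 0.0891]), array([0.7 , 0.55]))
beadR (array([ 0.4627, -0.2292,  0.0931]), array([0.5 , 0.33]))
rod [0.5155 0.2435] [0.519  0.1487] [ 0.5321 -0.3246]
board [0.4725 0.2585] [ 0.4901 -0.3417]
```

Call:
step_arm --pt "-0.83 0.53 0 0.202 0" --pt "-0.83 0.53 0 0.202 0" --pt "-0.83 0.53 0 0.202 0" --pt "-0.83 0.53 0 0.202 0" --pt "-0.83 0.53 0 0.202 0" --pt "-0.83 0.53 0 0.202 0" --pt "-0.83 0.53 0 0.202 0"

```text
time_s: 0.68
tcp_pos: [0.3346, -0.4733, 0.2266]
eef_rot: [180.0, 0.1, -178.1]
contact_force: [-0.7, -1.2, -1.0]
gripper_width: 0.0467
gripper_force: 0.0
```

Call:
step_arm --pt "-0.65 1 0 0 0" --pt "-0.65 1 0 0 0" --pt "-0.65 1 0 0 0" --pt "-0.65 1 0 0 0" --pt "-0.65 1 0 0 0" --pt "-0.65 1 0 0 0" --pt "-0.65 1 0 0 0" --pt "-0.65 1 0 0 0"

```text
time_s: 1.35
tcp_pos: [0.4885, -0.2185, 0.2265]
eef_rot: [180.0, 0.0, -178.1]
contact_force: [-0.4, -1.0, 0.2]
gripper_width: 0.0007
gripper_force: 0.0
```

Call:
step_arm --pt "0.15 0.9 0 0 0" --pt "0.15 0.9 0 0 0" --pt "0.15 0.9 0 0 0" --pt "0.15 0.9 0 0 0" --pt "0.15 0.9 0 0 0" --pt "0.15 0.9 0 0 0" --pt "0.15 0.9 0 0 0"

```text
time_s: 1.93
tcp_pos: [0.4412, 0.004, 0.2268]
eef_rot: [179.9, 0.0, -178.1]
contact_force: [0.4, 0.1, -0.6]
gripper_width: 0.0003
gripper_force: 0.0
```

Call:
step_arm --pt "0.11 0.58 0 0 0" --pt "0.11 0.58 0 0 0" --pt "0.11 0.58 0 0 0" --pt "0.11 0.58 0 0 0" --pt "0.11 0.58 0 0 0" --pt "0.11 0.58 0.64 0 0" --pt "0.11 0.58 0.64 0 0" --pt "0.11 0.58 0.64 0 0" --pt "0.11 0.58 0.64 0 0" --pt "0.11 0.58 0.64 0 0" --pt "0.11 0.58 0.64 0 0" --pt "0.11 0.58 0.64 0 0"

```text
time_s: 2.93
tcp_pos: [0.4113, 0.1456, 0.0681]
eef_rot: [180.0, 0.1, -178.3]
contact_force: [0.3, 0.2, 0.0]
gripper_width: 0.0001
gripper_force: 0.0
```

```bash
python3 - <<'E'
from h import *
from plant import r
a=eyes.capture("top")[205:305,235:355];b=eyes.capture("side")[165:275,275:405]
cv2.imwrite("pics/d.png",np.hstack([cv2.resize(x[:,:,::-1],(396,396),interpolation=cv2.INTER_CUBIC) for x in(a,b)]))
s=r.get_state();print(s["tcp_pos"],s["contact_force"])
E
```

```text
[0.41166631 0.14624226 0.06876313] [ 0.13010852 -0.12205197  0.94277988]
```

View pics/d.png

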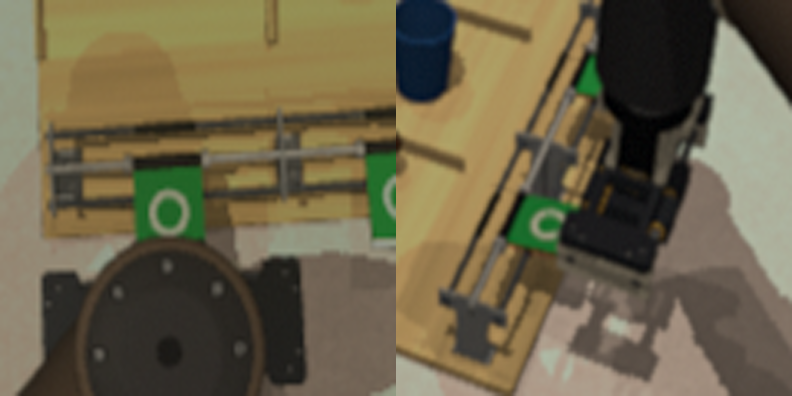

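The finger is in front of the flag's bead, at about 27 mm. I'll lower it a little and creep in.

Call:
step_arm --pt "-0.04 0.01 0.06 0 0" --pt "-0.08 0.01 0.06 0 0" --pt "-0.084 0.01 0.06 0 0" --pt "-0.088 0.01 0.06 0 0" --pt "-0.088 0.01 0.06 0 0" --pt "-0.088 0.01 0.06 0 0"

```text
time_s: 3.53
tcp_pos: [0.4321, 0.1484, 0.0522]
eef_rot: [180.0, 0.0, -178.3]
contact_force: [0.0, 0.2, -0.2]
gripper_width: 0.0002
gripper_force: 0.0
```

Call:
step_arm --pt "-0.004 0 0 0 0" --pt "-0.008 0 0 0 0" --pt "-0.008 0 0 0 0"

```text
time_s: 3.78
tcp_pos: [0.4342, 0.1485, 0.0518]
eef_rot: [180.0, 0.0, -178.3]
contact_force: [-0.9, 0.9, -0.5]
gripper_width: 0.0004
gripper_force: 0.0
```

Call:
step_arm --pt "-0.004 0 0 0 0" --pt "-0.008 0 0 0 0" --pt "-0.008 0 0 0 0"

```text
time_s: 4.03
tcp_pos: [0.4363, 0.1486, 0.0516]
eef_rot: [-180.0, 0.0, -178.3]
contact_force: [0.0, -1.0, -0.1]
gripper_width: 0.0008
gripper_force: 0.0
```

Call:
step_arm --pt "-0.004 0 0 0 0" --pt "-0.008 0 0 0 0" --pt "-0.008 0 0 0 0"

```text
time_s: 4.28
tcp_pos: [0.4383, 0.1486, 0.0515]
eef_rot: [-180.0, 0.0, -178.3]
contact_force: [-0.7, 0.5, -0.7]
gripper_width: 0.0005
gripper_force: 0.0
```

Call:
step_arm --pt "-0.004 0 0 0 0" --pt "-0.004 0 0 0 0"

```text
time_s: 4.45
tcp_pos: [0.4393, 0.1486, 0.0516]
eef_rot: [180.0, 0.0, -178.3]
contact_force: [-0.1, 0.5, 0.1]
gripper_width: 0.0007
gripper_force: 0.0
```

Call:
step_arm --pt "-0.004 0 0 0 0" --pt "-0.004 0 0 0 0"

```text
time_s: 4.62
tcp_pos: [0.44, 0.1485, 0.0515]
eef_rot: [-180.0, -0.0, -178.3]
contact_force: [-0.2, -0.5, 0.2]
gripper_width: 0.0007
gripper_force: 0.2
```

Call:
step_arm --pt "-0.002 0 0 0 0" --pt "-0.002 0 0 0 0"

```text
time_s: 4.78
tcp_pos: [0.4401, 0.1485, 0.0514]
eef_rot: [-180.0, -0.1, -178.3]
contact_force: [-2.3, 0.7, -0.2]
gripper_width: 0.0004
gripper_force: 1.6
```

Call:
step_arm --pt "-0.002 0 0 0 0" --pt "-0.002 0 0 0 0"

```text
time_s: 4.95
tcp_pos: [0.4401, 0.1483, 0.0512]
eef_rot: [-180.0, -0.1, -178.3]
contact_force: [-6.4, 1.8, 0.6]
gripper_width: 0.0007
gripper_force: 2.9
```

```bash
python3 - <<'E'
from h import *
from plant import r
for i in range(4):
    b=eyes.capture("side");s=r.get_state();print(s["tcp_pos"],s["contact_force"])
a=eyes.capture("top")[205:305,235:355];b=b[185:275,295:385]
cv2.imwrite("pics/e.png",np.hstack([cv2.resize(x[:,:,::-1],(396,396),interpolation=cv2.INTER_CUBIC) for x in(a,b)]))
E
```

```text
[0.44012428 0.14834988 0.05121554] [-4.99815518  2.48946691  0.9778622 ]
[0.44009762 0.14831801 0.05120798] [-4.75794502  2.72341999  0.31937528]
[0.44013699 0.14835661 0.05123247] [-5.11551803  2.42594245  0.8176363 ]
[0.4401498  0.148333   0.05122832] [-5.4270258   2.26926665  0.79527492]
```

Contact made, at about 5 N. I'll lift a little and use the force to tell whether the flag follows.

Call:
step_arm --pt "0 0 -0.004 0 0" --pt "-0.001 0 -0.008 0 0" --pt "-0.001 0 -0.012 0 0" --pt "-0.002 0 -0.016 0 0" --pt "-0.002 0 -0.016 0 0"

```text
time_s: 5.62
tcp_pos: [0.4409, 0.1484, 0.0555]
eef_rot: [-180.0, -0.1, -178.3]
contact_force: [-5.6, 1.9, 2.1]
gripper_width: 0.0001
gripper_force: 2.8
```

```bash
python3 - <<'E'
from h import *
from plant import r
for i in range(2):
    b=eyes.capture("side");s=r.get_state();print(s["tcp_pos"],s["contact_force"],s["gripper_force"])
E
```

```text
[0.44089565 0.14840861 0.05545916] [-5.04183705  1.58871999  0.47972683] 2.831019088625908
[0.44088752 0.14840253 0.05543502] [-5.93733156  2.66217293  1.50658635] 2.8312948532402515
```

Call:
step_arm --pt "-0.001 0 -0.005 0 0" --pt "-0.002 0 -0.01 0 0" --pt "-0.003 0 -0.015 0 0" --pt "-0.004 0 -0.02 0 0" --pt "-0.004 0 -0.02 0 0"

```text
time_s: 6.13
tcp_pos: [0.4422, 0.1485, 0.0606]
eef_rot: [-180.0, -0.0, -178.3]
contact_force: [-5.7, 1.1, 1.5]
gripper_width: 0.0004
gripper_force: 2.7
```

Call:
step_arm --pt "-0.002 0 -0.008 0 0" --pt "-0.004 0 -0.016 0 0" --pt "-0.007 0 -0.024 0 0" --pt "-0.01 0 -0.032 0 0" --pt "-0.01 0 -0.034 0 0"

```text
time_s: 6.55
tcp_pos: [0.4453, 0.1487, 0.0695]
eef_rot: [180.0, 0.0, -178.3]
contact_force: [-4.1, -0.4, 0.4]
gripper_width: 0.0003
gripper_force: 1.7
```

Call:
step_arm --pt "-0.005 0 -0.01 0 0" --pt "-0.009 0 -0.02 0 0" --pt "-0.015 0 -0.03 0 0" --pt "-0.02 0 -0.039 0 0" --pt "-0.026 0 -0.048 0 0" --pt "-0.033 0 -0.057 0 0" --pt "-0.04 0 -0.067 0 0" --pt "-0.048 0 -0.077 0 0" --pt "-0.048 0 -0.077 0 0"

```text
time_s: 7.3
tcp_pos: [0.4582, 0.1495, 0.089]
eef_rot: [180.0, 0.1, -178.3]
contact_force: [-0.8, -0.4, 1.0]
gripper_width: 0.0007
gripper_force: 0.6
```

Call:
step_arm --pt "-0.011 0 -0.012 0 0" --pt "-0.023 0 -0.022 0 0" --pt "-0.036 0 -0.032 0 0" --pt "-0.049 0 -0.042 0 0" --pt "-0.063 0 -0.05 0 0" --pt "-0.077 0 -0.056 0 0" --pt "-0.092 0 -0.062 0 0" --pt "-0.106 0 -0.068 0 0" --pt "-0.122 0 -0.072 0 0" --pt "-0.137 0 -0.076 0 0" --pt "-0.153 0 -0.078 0 0" --pt "-0.169 0 -0.08 0 0"

```text
time_s: 8.3
tcp_pos: [0.4997, 0.1504, 0.1083]
eef_rot: [-180.0, -0.0, -178.3]
contact_force: [-0.5, 0.2, 0.2]
gripper_width: 0.0005
gripper_force: 0.2
```

```bash
python3 - <<'E'
from h import *
from plant import r
a=eyes.capture("top")[175:305,220:350];b=eyes.capture("side")[165:275,275:385];s=r.get_state();print(s["tcp_pos"],s["contact_force"])
cv2.imwrite("pics/f.png",np.hstack([cv2.resize(x[:,:,::-1],(396,396),interpolation=cv2.INTER_CUBIC) for x in(a,b)]))
E
```

```text
[0.50001387 0.15043335 0.10829086] [-0.29245135 -0.9005341   0.29748009]
```

View pics/f.png

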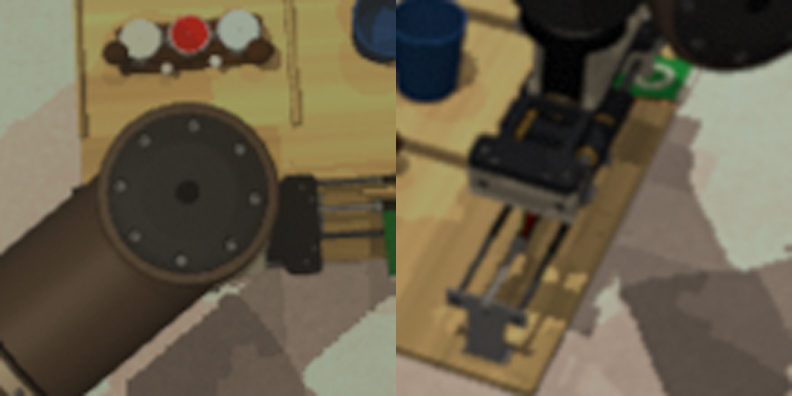

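The flag stands almost upright, with its red face visible below the fingers. I'll continue over the top.

Call:
step_arm --pt "-0.02 0 0 0 0" --pt "-0.038 0 -0.001 0 0" --pt "-0.056 0 -0.002 0 0" --pt "-0.069 0 -0.001 0 0" --pt "-0.082 0 0 0 0" --pt "-0.094 0 0 0 0" --pt "-0.107 0 0.004 0 0" --pt "-0.12 0 0.008 0 0" --pt "-0.132 0 0.012 0 0" --pt "-0.132 0 0.012 0 0"

```text
time_s: 9.23
tcp_pos: [0.5328, 0.1514, 0.105]
eef_rot: [-180.0, 0.0, -178.3]
contact_force: [0.1, 0.8, 0.8]
gripper_width: 0.0004
gripper_force: 0.0
```

Call:
step_arm --pt "-0.012 0 0.007 0 0" --pt "-0.024 0 0.014 0 0" --pt "-0.035 0 0.022 0 0" --pt "-0.045 0 0.033 0 0" --pt "-0.054 0 0.044 0 0" --pt "-0.063 0 0.055 0 0" --pt "-0.07 0 0.068 0 0" --pt "-0.076 0 0.082 0 0" --pt "-0.08 0 0.092 0 0" --pt "-0.084 0 0.102 0 0" --pt "-0.084 0 0.102 0 0"

```text
time_s: 10.15
tcp_pos: [0.5533, 0.1518, 0.0792]
eef_rot: [-180.0, -0.0, -178.3]
contact_force: [-0.3, 0.6, 0.4]
gripper_width: 0.0005
gripper_force: 0.0
```

Call:
step_arm --pt "0 0 0.004 0 0" --pt "0 0 0.006 0 0" --pt "0 0 0.006 0 0"

```text
time_s: 10.4
tcp_pos: [0.5533, 0.152, 0.0784]
eef_rot: [180.0, 0.0, -178.3]
contact_force: [-0.2, -0.5, -0.2]
gripper_width: 0.0004
gripper_force: 0.0
```

Call:
step_arm --pt "0 0 0.002 0 0" --pt "0 0 0.004 0 0" --pt "0 0 0.004 0 0"

```text
time_s: 10.65
tcp_pos: [0.5533, 0.152, 0.0774]
eef_rot: [180.0, 0.0, -178.3]
contact_force: [-0.2, -0.4, -0.2]
gripper_width: 0.0004
gripper_force: 0.0
```

Call:
step_arm --pt "0 0 0.002 0 0" --pt "0 0 0.002 0 0"

```text
time_s: 10.82
tcp_pos: [0.5534, 0.152, 0.0773]
eef_rot: [180.0, 0.0, -178.3]
contact_force: [-0.4, -0.2, 3.7]
gripper_width: 0.0005
gripper_force: 1.9
```

Call:
step_arm --pt "0 0 0.001 0 0" --pt "0 0 0.001 0 0" --pt "0 0 0.001 0 0"

```text
time_s: 11.07
tcp_pos: [0.5534, 0.152, 0.0772]
eef_rot: [180.0, 0.0, -178.3]
contact_force: [-2.8, -0.4, 6.2]
gripper_width: 0.0008
gripper_force: 3.1
```

The flag is against its stop: 6 N with no further travel. I'll lift straight up and back off to look.

Call:
step_arm --pt "0 0 -0.02 0 0" --pt "0 0 -0.1 0 0" --pt "0 0 -0.25 0 0" --pt "0 0 -0.4 0 0" --pt "0.3 -0.3 -0.5 0 0" --pt "0.4 -0.6 -0.5 0 0" --pt "0.4 -0.9 -0.5 0 0" --pt "0.4 -0.9 -0.5 0 0" --pt "0.4 -0.9 -0.5 0 0" --pt "0.4 -0.9 -0.5 0 0" --pt "0.4 -0.9 -0.5 0 0"

```text
time_s: 11.98
tcp_pos: [0.4575, -0.0803, 0.2023]
eef_rot: [-180.0, 0.0, -178.5]
contact_force: [0.9, 0.2, -0.2]
gripper_width: 0.0001
gripper_force: 0.0
```

```bash
python3 - <<'E'
from h import *
from plant import r
a=eyes.capture("top")[155:285,235:365];b=eyes.capture("side")[165:275,225:355];s=r.get_state();print(s["tcp_pos"],s["contact_force"])
cv2.imwrite("pics/g.png",np.hstack([cv2.resize(x[:,:,::-1],(396,396),interpolation=cv2.INTER_CUBIC) for x in(a,b)]))
E
```

```text
[ 0.45940074 -0.0773909   0.20203959] [ 0.42404179  0.11080151 -0.01318068]
```

View pics/g.png

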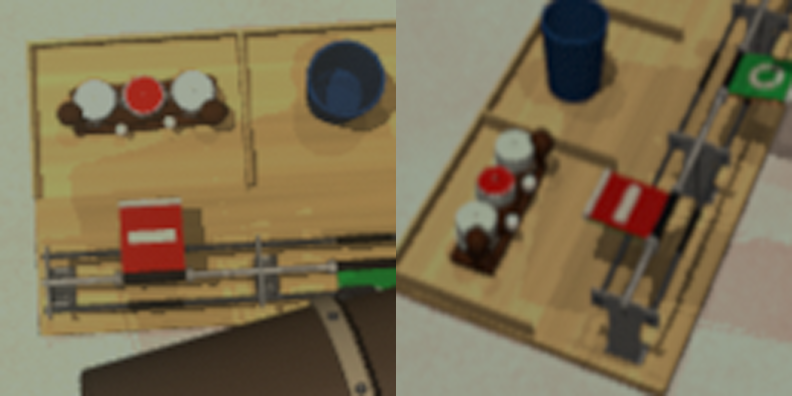

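The flag now lies red side up towards the bay, with its bar at (152,236) in the top crop. A quick levelness check before handing in.

```bash
python3 - <<'E'
from h import *
t=lambda x,y:(235+x/3.046-.34,155+y/3.046-.34); s=lambda x,y:(225+(x-396)/3.046-.34,165+y/3.6-.36)
for a,b in [((152,236),(627,203)),((150,202),(597,192))]: print(tri(t(*a),s(*b)))
E
```

```text
(array([0.5549, 0.1497, 0.0778]), array([0.02, 0.02]))
(array([0.5851, 0.1507, 0.078 ]), array([0.15, 0.12]))
```

The bar and the bead are both at a height of about 78 mm, so the flag is level.

```bash
python3 -c "
from plant import workorder
print(workorder.close_job())"
```

```text
the job is handed in; nothing more can be done
None
```

The left bay's flag (the candle holder's) is turned over to red and lies flat against its stop on the bay side. Nothing else was touched and the job is handed in; no verdict came back.

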